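Reload the core feeder and put its sensor head back

ROBOT

A 6-joint arm with a two-finger parallel gripper is mounted at the origin on the work surface. World frame = base frame: x ahead of the robot, y to its left, z up, the work surface at z = 0. Lengths are in m, angles in rad, forces in N, time in s.
With the tool pointing down it reaches from about 0.35 to 0.925 m from the base axis. Payload 6.4 kg.
Tool frame: the origin (TCP) lies on the mounting face of the last link; the fingertips stand 173 mm ahead of it and the grasp point (between the pads) lies 155 mm ahead of it (hold_point_z is the distance from the TCP to the grasp point, in m); z points along the fingers, x is the direction in which the jaws open and shut, and the axes are right-handed (so a half turn about z gives the same grasp; the last joint's range is limited). The gripper opens to 85 mm and grips with 20 to 120 N. Pads are 22 mm wide; open, the fingers measure 114 mm over their backs; the gripper's body (76 mm by 85 mm) begins 54 mm behind the grasp point. The pads swing forward as they close: fully open they stand 13 mm farther back than shut.
Start: joints at [-1.412, 0.245, 1.558, -0, 1.339, -0.174], TCP at [0.212, -0.614, 0.405] pointing down, gripper open.
Joint ranges: [-3.13, 3.13], [-1.02, 2.26], [0.13, 2.54], [-0.95, 4.09], [0.21, 2.88], [-2.74, 2.74]. Speed limits (rad/s): [2.57, 2.57, 3.14, 3.14, 3.14, 3.14].

INTERFACE

Orientations are given as a unit quaternion [w, x, y, z].
In Python, from rig import * gives the robot as it stands.
- The arm moves only by the tool arm_command, never from a script. Its argument "steps" is a list that holds one entry, the list of rows, each a list of 7 numbers: the shift along the world's x, y, z in m, then the turn, a rotation vector about the world's x, y, z in degrees, then the closure, from 0 (fully open) to 1 (shut). A call has exactly 5 rows; each row shifts and turns the commanded pose from where the row before left it; what a row does not reach is not made up. A row lasts 1/8 s, in which the tool goes at most 62.5 mm and 10.7 degrees, less where a joint would pass 70% of its speed; a pose out of reach is approached as far as the arm can. A call with a gripper value outside its range is refused whole. The fingers move at their own pace and stop on an object; "squeeze" is the grip in N (left out, the last holds). Time passes only in rows, so rows that do not move let the fingers close, or fill a call up. It gives the time, the measured TCP pose, the force and the opening at its end, in the units of the state.
- sense(): the state, without advancing time (a new reading comes with each control period).
- capture(name): name is "scene" or "top" or "wrist"; returns the picture (400x640x3 uint8, red, green, blue); there is no depth.
- camera_info(name): a dict with "mtx" (3x3 intrinsics, pixels), "position" and "attitude" of the camera in the world. Camera axes: x right, y down, z forward; pixel columns grow to the right and rows downward; lengths in m; the calibration is good to about 2 mm. A picture is of the moment at which its call begins: read the wrist's pose just before it. camera_info takes no time and is no camera call; for the wrist camera it gives the pose at the moment of the call.
- hand_in(): hands the job in, once; it reports no verdict.
The state is a dict: "t": time; "joint_positions": joint angles; "dq": joint speeds; "joint_efforts": joint torques, N m; "tcp_pos": TCP position; "tool_rot": TCP orientation; "force": force on the tool from outside, world axes, zero at the start; "wrist_torque": the same for the moment, N m; "opening": finger opening in m.
Only numpy, scipy, OpenCV 4.12 (cv2) and the standard library are available. Lean on these libraries where they do the work, as an engineer would, in place of code of your own. Each camera call takes 0.05 s, during which the arm holds its last target. There are 200 camera calls.

TASK

Load both loose ferrite discs into the spring-fed feeder, one on top of the other: press each one down against the spring until it snaps in under the two catches and stays there. Then set the sensor head back on the feeder with its three ball feet fully home in the cone, groove and flat seats, lens facing the stack. Keep the head upright, and leave the other things on the bench where they are.

Things in the scene. Friction and masses are not known exactly. Their poses are not given: they have to be found in the camera images.
- core_a_center (a point): A ferrite disc to load: plain solid dark-grey disc, 40 mm diameter, 22 mm thick, about 130 g, with only a 6 mm dark dot in the middle of each face; both faces alike. It lies flat on the bench. Point: its centre, 11 mm above its underside; z is its axis.
- core_b_center (a point): The second ferrite disc to load, identical to the first. Either may be loaded first. Point: its centre, 11 mm above its underside.
- feeder: The feeder, fixed to the bench: aluminium base plate 240 x 110 x 12 mm with the spring-fed magazine on it and, further along x, three seats for the sensor head. Origin: on the magazine's vertical axis at bench level; the plate runs from 65 mm behind it to 175 mm ahead along x, and 55 mm either side in y. z up.
- mouth (a point): On the magazine axis, level with the catches' flat undersides, 100 mm above the bench; x to the head's seats, z up. At +x and -x a sprung catch (8 mm wide) pokes in to 17 mm from the axis, its steep slope rising 13 mm above this point. A disc pressed below this point is snapped over at its rim and held up against the undersides by the spring: press its top 4 to 8 mm below this point.
- guide_top (a point): On the magazine axis, level with the tips of its four thin guide posts, 120 mm above the bench. The posts stand 30 degrees either side of +x and -x and give a disc about 1.2 mm play all round; their top 10 mm flares outwards. The +y and -y sides are open, about 31 mm wide between posts, top to bottom, so fingers may straddle a disc. Behind each catch is a grey pillar to 47 mm from the axis, 105 mm tall.
- disc_rest (a point): On the magazine axis, 21 mm above the mouth: where the centre of a disc lies when it is set between the posts and rests on the sloped tops of the catches (its top then 32 mm above the mouth). From here it takes about 4 N to part the catches and then 5 to 14 N against the spring to press it home. The second disc pushes the first one down ahead of it; 14 mm of travel remain to spare.
- follower (a joint): White round follower plate (32 mm) in the magazine, pushed up by a spring (6 N at rest, 14 N fully down): metres pressed down, 0 with the magazine empty (plate 2 mm below the catches' undersides), about 0.020 with one disc held under the catches and 0.042 with two; stop at 0.056.
- head_center (a point): The sensor head: grey block 36 x 32 x 64 mm (x, y, z) on an aluminium plate (80 x 68 x 8 mm, top 32 mm below this point) with three 14 mm ball feet, 0.28 kg, standing on the bench. Point: the block's centre, 54 mm above the balls' undersides. Grip it across its clear y faces (32 mm apart). Feet at (x, y) = (+28, 0), (-28, +24), (-28, -24) mm from this point; the lens faces -x.
- lens (a point): Front centre of the sensor head's black lens barrel (22 mm diameter, 34 mm long), which sticks out of the block's -x face: 52 mm along -x and 6 mm above the block's centre.
- head_home (a point): Fixed on the feeder, 125 mm along +x from the magazine axis and 77 mm above the bench: where head_center lies when the head is fully home, the head's x along this x (lens towards the magazine). The cone and groove draw the balls in from about 4 mm off when the head is lowered and let go.
- cone_seat (a point): Bottom of the ball when home in the cone seat, 23 mm above the bench, for the foot at (+28, 0) mm. From here in feeder axes the V groove, pointing at the cone, lies at (-56, +24) mm and the round flat seat (26 mm across) at (-56, -24) mm. The flat's top is at this point's height; cone and groove rims stand 7 mm higher and are about 17 mm wide.
- toroid: Bystander, not to be loaded: dark-grey ring core, 48 mm outer and 26 mm inner diameter, 13 mm high, lying flat near the discs. Origin: centre of its underside.
- driver: Bystander: screwdriver 170 mm long with black handle (towards the robot), lying on the bench between the feeder and the sensor head. Its x runs along it.
- board: Bystander: green circuit board 100 x 150 mm, with parts up to 22 mm high, lying beyond the feeder. Origin: centre of its underside.
- flask: Bystander: white plastic bottle, 56 mm diameter, 130 mm tall, standing beyond the sensor head. Origin: centre of its underside.
- tape: Bystander: roll of yellow tape, 72 mm diameter, 22 mm high, lying on the robot's left. Origin: centre of its underside.
There are look-alikes about, which are no part of the job. There is more than one size of the part that bears head_center; the job needs the middle-sized.

How it is judged:
By the outcome, as a careful person would: the job done as asked, in the order asked, and still so for the second after the job is handed in, with the robot touching nothing.
It also fails if it takes over 72 s, if anything falls off the work surface, if the arm or the gripper's body presses on something with over 40 N, if the wrist force passes 120 N, or if a joint passes its speed limit or range.

## Working session

There is one attempt and no reset: what is moved stays moved. The work goes in short steps, Python scripts to look and compute and a tool call to move; the robot and the scene stay as the last step left them, time stands still between calls to the robot, and variables do not carry over. Pictures are saved under pics/ and viewed, about 8 in all and at most 12, crops included, and the job is handed in when it is done.

Besides the shell and the picture viewer there is one more tool, called after "Call:" as name(argument=value, ...), one argument or row to a line, values as JSON. arm_command: Moves the arm, as the interface text tells. Its arguments: {"type":"object","properties":{"steps":{"type":"array"},"squeeze":{"type":"number"}},"required":["steps"]}

```bash
ls; mkdir -p pics; python3 - <<'E'
from rig import *
import cv2
for n in("scene","top","wrist"):
    im=capture(n); i=camera_info(n); print(n,i)
    cv2.imwrite(f"pics/{n}0.png",im[:,:,::-1])
s=sense();print(s)
E
```

```text
pics
scene {'mtx': array([[452.90921009,   0.        , 319.21378646],
       [  0.        , 452.90921009, 196.41283123],
       [  0.        ,   0.        ,   1.        ]]), 'position': array([1.51775531, 0.47201797, 0.94266485]), 'attitude': array([-0.23002335,  0.47223354,  0.76932501, -0.36362587])}
top {'mtx': array([[373.71798207,   0.        , 317.99847418],
       [  0.        , 373.71798207, 198.91381234],
       [  0.        ,   0.        ,   1.        ]]), 'position': array([ 0.45959332, -0.0096362 ,  1.07340868]), 'attitude': array([-0.05222319,  0.70618149, -0.70466651,  0.04500612])}
wrist {'mtx': array([[294.59570172,   0.        , 321.14677889],
       [  0.        , 294.59570172, 197.09455425],
       [  0.        ,   0.        ,   1.        ]]), 'position': array([ 0.27952472, -0.59156055,  0.37348364]), 'attitude': array([ 0.11564828,  0.80635194, -0.5740645 , -0.08289734])}
{'t': 0.15, 'joint_positions': array([-1.41211975e+00,  2.45670528e-01,  1.55873201e+00,  4.27302598e-05,
        1.33869764e+00, -1.74110640e-01]), 'dq': array([-0.00060917, -0.00287418, -0.00314508, -0.00146991,  0.00131131,
        0.00065768]), 'joint_efforts': array([ 8.55904509e-04, -4.29988039e+01, -3.26551795e+01, -9.91847151e-05,
        3.51696101e-03, -1.55298716e-05]), 'tcp_pos': array([ 0.21231649, -0.61416934,  0.40382353]), 'tool_rot': array([-5.51674338e-04,  8.14453350e-01, -5.80228551e-01, -5.14049652e-04]), 'force': array([-0.11225985, -0.49102826, -0.00448665]), 'wrist_torque': array([0.03156272, 0.00277661, 0.04816334]), 'opening': 0.08523852374086063}
```

View pics/top0.png

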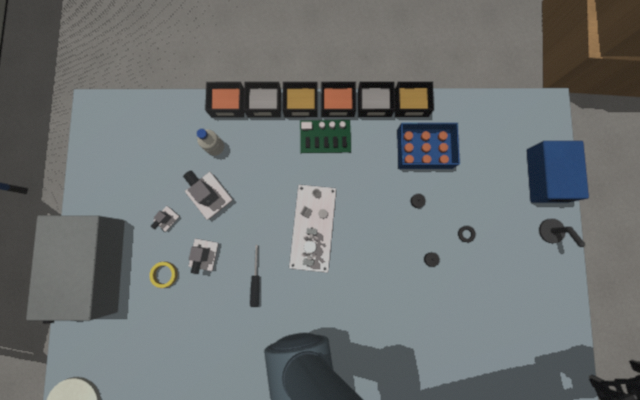

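View pics/scene0.png

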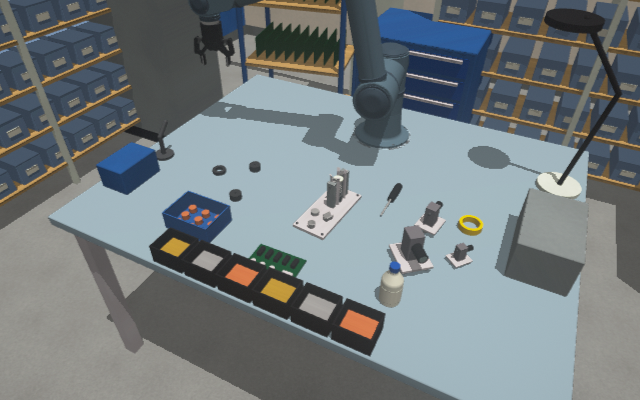

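The top view shows the discs at (418,201) and (431,259), with the toroid at (466,234). The feeder plate is around (313,228), with its magazine at about (313,245) and its seats near (306,212), (323,214) and (317,194). There are three heads, and the middle-sized one is at (203,256), lens pointing down-left in the picture.

```bash
cat > h.py <<'E'
from rig import *
import cv2, numpy as np
from scipy.spatial.transform import Rotation as R
def rot(q): return R.from_quat(np.roll(q,-1))
def ray(info,uv,z):
    uv=np.atleast_2d(np.asarray(uv,float)); K=info["mtx"]
    d=np.c_[(uv-K[:2,2])/[K[0,0],K[1,1]],np.ones(len(uv))]
    d=rot(info["attitude"]).apply(d); p=info["position"]
    return p+d*((z-p[2])/d[:,2])[:,None]
def proj(info,P):
    c=rot(info["attitude"]).inv().apply(np.atleast_2d(P)-info["position"])
    return (c@info["mtx"].T)[:,:2]/c[:,2:]
def blobs(mask,lo,hi):
    cs,_=cv2.findContours(mask.astype(np.uint8),cv2.RETR_EXTERNAL,cv2.CHAIN_APPROX_NONE)
    return [c for c in cs if lo<cv2.contourArea(c)<hi]
E
python3 - <<'E'
from h import *
im=cv2.imread("pics/top0.png"); i=camera_info("top")
hsv=cv2.cvtColor(im,cv2.COLOR_BGR2HSV)
np.set_printoptions(precision=4,suppress=True)
print("dark")
for c in blobs(hsv[...,2]<80,40,600):
    (x,y),r=cv2.minEnclosingCircle(c)
    if 380<x<500 and 180<y<290: print((x,y),r,ray(i,(x,y),0.02)[0],cv2.contourArea(c))
print("white", hsv[228,300],hsv[262,213],hsv[228,260])
m=(hsv[...,1]<40)&(hsv[...,2]>140)
for c in blobs(m,100,5000):
    x,y=c[:,0].mean(0)
    if y<120 or y>320: continue
    (cx,cy),wh,a=cv2.minAreaRect(c); b=cv2.boxPoints(((cx,cy),wh,a))
    P=ray(i,b,0.012); print((cx,cy),wh,a); print(P[:,:2], np.linalg.norm(P-np.roll(P,1,0),axis=1))
E
```

```text
dark
(431.0, 259.5) 7.500100135803223 [ 0.4362 -0.3127  0.02  ] 148.0
(466.0409851074219, 233.86065673828125) 8.55588150024414 [ 0.5073 -0.4132  0.02  ] 197.5
(417.6224365234375, 200.7346954345703) 7.164981842041016 [ 0.6007 -0.2812  0.02  ] 139.5
white [  9   9 190] [ 15   7 145] [100  26 148]
```

```bash
python3 - <<'E'
from h import *
im=cv2.imread("pics/top0.png"); i=camera_info("top")
np.set_printoptions(precision=4,suppress=True)
a=im.astype(int); m=(a[...,0]-a[...,2]<12)&(a.max(2)>120)
m=cv2.morphologyEx(m.astype(np.uint8),cv2.MORPH_CLOSE,np.ones((3,3)))
for c in blobs(m,100,6000):
    x,y=c[:,0].mean(0)
    if y<120 or y>320: continue
    (cx,cy),wh,a=cv2.minAreaRect(c); b=cv2.boxPoints(((cx,cy),wh,a))
    P=ray(i,b,0.016); print((cx,cy),wh,a); print(P[:,:2].tolist(), np.linalg.norm(P-np.roll(P,1,0),axis=1))
crop=cv2.resize(im[150:310,140:340],None,fx=4,fy=4,interpolation=cv2.INTER_CUBIC); cv2.imwrite("pics/c1.png",crop[:600])
E
```

```text
(161.07940673828125, 274.4676208496094) (26.306901931762695, 28.99127769470215) 4.39870548248291
[[0.3557536951894376, 0.47612269971552457], [0.43505392181540503, 0.47508280995279734], [0.4296959964500846, 0.40086628973430444], [0.35056352961165305, 0.40267241833302925]] [0.0736 0.0793 0.0744 0.0792]
(202.4475555419922, 253.92018127441406) (25.629608154296875, 29.985626220703125) 11.689369201660156
[[0.4160476086503296, 0.3676608093820869], [0.4978505112465387, 0.354609727273193], [0.48345134903769, 0.2828952610789489], [0.4020072759221668, 0.2966638085350607]] [0.0724 0.0828 0.0731 0.0826]
(589.2227172851562, 236.30101013183594) (70.25244140625, 15.411870956420898) 84.47245788574219
[[0.5980356311580239, -0.7358066704426647], [0.6023443490069342, -0.7793638465783614], [0.407476317640307, -0.7789068142700449], [0.40330162525516616, -0.7364487524819538]] [0.1947 0.0438 0.1949 0.0427]
(199.50001525878906, 201.50001525878906) (38.18376159667969, 15.55634880065918) 45.0
[[0.621154493456726, 0.3964964301712741], [0.6532850914708495, 0.36636882521402103], [0.5751215229894207, 0.2851963729308645], [0.5436281080869799, 0.31530724959705214]] [0.1123 0.044  0.1127 0.0436]
(312.6859130859375, 228.03646850585938) (40.953861236572266, 86.02368927001953) 5.90614128112793
[[0.4095328124045125, 0.08473806933946297], [0.6517019498335772, 0.06263285695053786], [0.6395504460175014, -0.054377064940249034], [0.39838162097369906, -0.02874598580607361]] [0.114  0.2432 0.1176 0.2425]
(216.71334838867188, 188.10414123535156) (37.927635192871094, 15.221325874328613) 54.090274810791016
[[0.6688360383075054, 0.34415509136289446], [0.6951944401114136, 0.3095361002497491], [0.6054268410378343, 0.2418910025769943], [0.5796509983046305, 0.27629634487633503]] [0.1121 0.0435 0.1124 0.043 ]
```

View pics/c1.png

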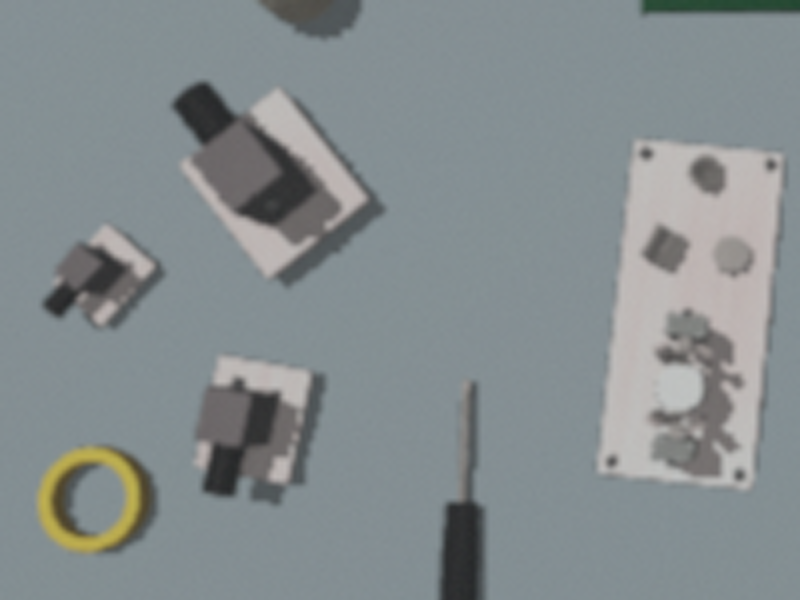

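The crop shows the middle head, lens pointing down-left, with its plate around (255,420), and the feeder with cone (708,175), groove (666,248), flat (733,255) and follower (680,388). That puts the feeder at about (0.470, 0.022) with yaw about -5.7°, and the head at about (0.450, 0.326) with yaw about -9.4°. Next I'll hover over disc B.

Call:
arm_command(
  steps=[
    [[0.0224, 0.0301, -0.004, 0, 0, -2.47, 0], [0.0224, 0.0301, -0.004, 0, 0, -2.47, 0], [0.0224, 0.0301, -0.004, 0, 0, -2.47, 0], [0.0224, 0.0301, -0.004, 0, 0, -2.47, 0], [0.0224, 0.0301, -0.004, 0, 0, -2.47, 0]],
  ],
  squeeze=60,
)

```text
t: 0.78
tcp_pos: [0.3249, -0.4627, 0.3843]
tool_rot: [-0.0, 0.747, -0.665, -0.0]
force: [-0.6, 0.7, 1.0]
opening: 0.0856
```

Call:
arm_command(
  steps=[
    [[0.0224, 0.0301, -0.004, 0, 0, -2.47, 0], [0.0224, 0.0301, -0.004, 0, 0, -2.47, 0], [0.0224, 0.0301, -0.004, 0, 0, -2.47, 0], [0.0224, 0.0301, -0.004, 0, 0, -2.47, 0], [0.0224, 0.0301, -0.004, 0, 0, -2.47, 0]],
  ],
)

```text
t: 1.4
tcp_pos: [0.4369, -0.3122, 0.3643]
tool_rot: [-0.0, -0.671, 0.741, 0.0]
force: [-0.1, -0.5, -0.8]
opening: 0.0852
```

```bash
cat >> h.py <<'E'
np.set_printoptions(precision=4,suppress=True)
def st():
    s=sense(); Rm=rot(s["tool_rot"]).as_matrix()
    print("t",round(s["t"],2),"tcp",s["tcp_pos"],"xang",round(np.degrees(np.arctan2(Rm[1,0],Rm[0,0])),2),"z",Rm[:,2],"F",s["force"],"open",round(s["opening"],4),"q6",s["joint_positions"][5]); return s
def snap(name,cam="wrist"):
    i=camera_info(cam); im=capture(cam)[:,:,::-1].copy(); cv2.imwrite(f"pics/{name}.png",im); return im,i
E
python3 - <<'E'
from h import *
s=st(); im,i=snap("w1"); print(i)
hsv=cv2.cvtColor(im,cv2.COLOR_BGR2HSV)
print("pred",proj(i,[.4362,-.3127,.022]))
for c in blobs(hsv[...,2]<80,300,20000):
    (x,y),r=cv2.minEnclosingCircle(c); print((x,y),r,cv2.contourArea(c),ray(i,(x,y),0.022)[0])
E
```

```text
t 1.4 tcp [ 0.4369 -0.3122  0.3643] xang -95.72 z [-0.0002  0.0003 -1.    ] F [-0.0726 -0.5314 -0.7676] open 0.0852 q6 0.8388858711059267
{'mtx': array([[294.5957,   0.    , 321.1468],
       [  0.    , 294.5957, 197.0946],
       [  0.    ,   0.    ,   1.    ]]), 'position': array([ 0.5077, -0.3202,  0.334 ]), 'attitude': array([-0.0956, -0.6643,  0.7338,  0.1055])}
pred [[320.7425 179.5574]]
(18.5, 216.0) 21.52334213256836 541.0 [0.4281 0.0298 0.022 ]
(322.5, 175.23684692382812) 19.295330047607422 1005.5 [ 0.4408 -0.3151  0.022 ]
(12.325949668884277, 178.9303741455078) 27.04220199584961 1175.5 [0.47   0.0199 0.022 ]
(414.0227355957031, 97.71591186523438) 24.445106506347656 1610.5 [ 0.5107 -0.4143  0.022 ]
(637.3499755859375, 66.0) 34.04011154174805 1409.0 [ 0.5185 -0.6315  0.022 ]
(270.8356018066406, 13.578484535217285) 24.03809356689453 1226.0 [ 0.5986 -0.2822  0.022 ]
(56.0, 112.0) 115.69365692138672 1322.0 [ 0.533  -0.0517  0.022 ]
```

View pics/w1.png

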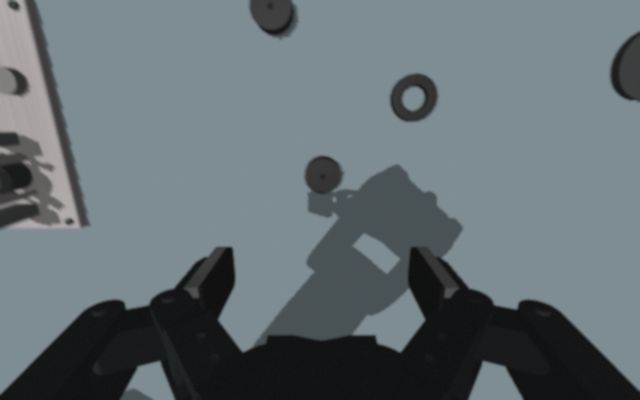

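The wrist view shows disc B at (322,175) with its dot near (323,177), the toroid at (414,98), disc A at (272,14), and nothing near the finger path. I'll use the dot to get the exact centre.

```bash
cat >> h.py <<'E'
def dot(im,i,u,v,r=9,z=0.022):
    g=cv2.GaussianBlur(im,(0,0),0.8).max(2).astype(float); u,v=int(u),int(v); w=g[v-r:v+r+1,u-r:u+r+1]
    d=np.clip(np.median(w)-5-w,0,None); yy,xx=np.mgrid[v-r:v+r+1,u-r:u+r+1]
    uv=np.array([(d*xx).sum(),(d*yy).sum()])/d.sum(); print("dot",uv,"contrast",d.max(),"n",(d>0).sum(),ray(i,uv,z)[0]); return uv
E
python3 - <<'E'
from h import *
im=cv2.imread("pics/w1.png"); i=camera_info("wrist")
dot(im,i,323,176); dot(im,i,271,7,r=6)
print(im[158:198,318:328].max(2)[:,::3].T)
E
```

```text
dot [322.3083 176.3759] contrast 10.0 n 28 [ 0.4413 -0.3109  0.022 ]
dot [269.8394   5.4056] contrast 13.0 n 42 [ 0.6067 -0.2781  0.022 ]
[[47 47 53 57 57 57 57 57 57 57 56 56 55 55 56 55 54 54 53 53 54 54 54 53
  54 53 54 53 53 53 51 51 48 43 47 63 77 83 85 85]
 [42 50 56 57 57 58 57 57 57 57 57 55 55 56 54 51 47 42 39 41 45 49 52 54
  53 53 53 54 53 52 53 51 49 44 46 57 72 82 85 86]
 [40 49 55 56 57 57 56 57 57 56 55 55 55 55 55 52 48 45 41 43 45 49 52 52
  52 53 53 53 52 52 52 52 51 50 51 58 71 81 85 85]
 [40 45 53 57 57 56 56 56 56 56 55 55 55 55 55 54 53 54 53 53 53 53 54 53
  54 53 53 52 52 52 53 51 52 55 61 71 79 83 86 85]]
```

```bash
python3 - <<'E'
from h import *
s=st()
for k in range(3):
    i=camera_info("wrist"); print(i["position"],i["attitude"],ray(i,(322.3,176.2),.022)[0],ray(i,(269.8,5.4),.022)[0])
    capture("top")
Rm=rot(s["tool_rot"]); print(Rm.inv().apply(i["position"]-s["tcp_pos"]),(Rm.inv()*rot(i["attitude"])).as_rotvec(degrees=True))
E
```

```text
t 1.45 tcp [ 0.4383 -0.3093  0.3636] xang -95.6 z [ 0.0002  0.0033 -1.    ] F [ 1.6859  2.3994 -0.4483] open 0.0855 q6 0.841377570173968
[ 0.5091 -0.3172  0.3332] [-0.0946 -0.6652  0.733   0.1064] [ 0.4415 -0.3109  0.022 ] [ 0.6067 -0.278   0.022 ]
[ 0.5083 -0.3185  0.3333] [-0.0956 -0.6662  0.732   0.1061] [ 0.4402 -0.3128  0.022 ] [ 0.6054 -0.2795  0.022 ]
[ 0.5077 -0.3198  0.3337] [-0.096  -0.6659  0.7322  0.1057] [ 0.4396 -0.3145  0.022 ] [ 0.6049 -0.2812  0.022 ]
[ 0.0037 -0.07    0.0298] [-16.4078   0.2008  -0.1454]
```

Call:
arm_command(
  steps=[
    [[0.003, -0.0015, -0.028, 0, 0, 0, 0], [0, 0, -0.028, 0, 0, 0, 0], [0, 0, -0.028, 0, 0, 0, 0], [0, 0, 0, 0, 0, 0, 0], [0, 0, 0, 0, 0, 0, 0]],
  ],
)

```text
t: 2.22
tcp_pos: [0.4394, -0.3158, 0.2819]
tool_rot: [-0.0, -0.671, 0.741, -0.001]
force: [1.1, -0.3, 0.7]
opening: 0.0849
```

```bash
python3 - <<'E'
from h import *
s=st(); im,i=snap("w2")
p=proj(i,[.4397,-.3148,.022])[0]; print(p)
uv=dot(im,i,*p,r=10); st()
hsv=cv2.cvtColor(im,cv2.COLOR_BGR2HSV)
for c in blobs(hsv[...,2]<72,300,20000):
    (x,y),r=cv2.minEnclosingCircle(c)
    if abs(x-p[0])<40 and abs(y-p[1])<40: print((x,y),r,ray(i,(x,y),0.022)[0])
E
```

```text
t 2.23 tcp [ 0.4394 -0.3158  0.2819] xang -95.68 z [ 0.0011 -0.0014 -1.    ] F [ 1.1127 -0.2692  0.693 ] open 0.0849 q6 0.8371496917502167
[318.2202 201.7129]
dot [320.7193 207.3943] contrast 16.0 n 145 [ 0.4346 -0.3163  0.022 ]
t 2.27 tcp [ 0.4396 -0.3157  0.2823] xang -95.67 z [ 0.0018 -0.0021 -1.    ] F [ 0.9424  0.0882 -0.117 ] open 0.0858 q6 0.8372261925760884
(319.4976501464844, 200.03271484375) 25.275983810424805 [ 0.441 -0.316  0.022]
```

```bash
python3 - <<'E'
from h import *
im=cv2.imread("pics/w2.png")
g=im.max(2); print(g[180:226,319]); print(g[190:214:2,308:332:2])
E
```

```text
[50 55 57 57 56 56 56 56 56 55 56 56 55 55 55 55 56 55 53 48 42 36 34 35
 32 32 32 35 35 34 33 33 34 32 32 33 32 33 33 34 33 32 33 36 49 68]
[[57 55 57 56 57 56 56 56 55 54 55 55]
 [56 56 56 56 55 56 56 55 54 55 55 54]
 [55 55 55 56 56 55 55 55 55 55 54 54]
 [55 55 54 55 56 55 55 55 54 53 55 54]
 [55 55 54 55 53 54 53 54 54 54 54 54]
 [54 54 54 54 50 43 40 45 52 54 54 54]
 [54 54 54 53 46 34 35 36 50 53 53 53]
 [54 54 53 54 48 36 33 36 48 52 53 53]
 [53 53 53 53 51 40 30 34 37 40 48 51]
 [50 52 52 47 45 39 33 34 32 34 38 38]
 [42 49 44 36 33 33 34 33 33 34 33 32]
 [35 38 35 32 33 33 32 32 33 34 33 33]]
```

Call:
arm_command(
  steps=[
    [[-0.001, -0.0005, -0.034, 0, 0, 0, 0], [0, 0, -0.034, 0, 0, 0, 0], [0, 0, -0.024, 0, 0, 0, 0], [0, 0, -0.01, 0, 0, 0, 0], [0, 0, 0, 0, 0, 0, 0.2]],
  ],
)

```text
t: 2.9
tcp_pos: [0.4386, -0.3157, 0.1793]
tool_rot: [-0.0, -0.672, 0.741, -0.0]
force: [0.5, 0.2, 0.4]
opening: 0.07
```

Call:
arm_command(
  steps=[
    [[0, 0, 0, 0, 0, 0, 1], [0, 0, 0, 0, 0, 0, 1], [0, 0, 0, 0, 0, 0, 1], [0, 0, 0, 0, 0, 0, 1], [0, 0, 0, 0, 0, 0, 1]],
  ],
)

```text
t: 3.52
tcp_pos: [0.439, -0.316, 0.1805]
tool_rot: [0.0, -0.672, 0.741, -0.001]
force: [-1.2, 1.2, 6.3]
opening: 0.0378
```

```bash
python3 - <<'E'
from h import *
s=st(); im,i=snap("w3")
E
```

```text
t 3.52 tcp [ 0.439  -0.316   0.1805] xang -95.63 z [ 0.0018 -0.002  -1.    ] F [-1.2389  1.244   6.296 ] open 0.0378 q6 0.8353632233987205
```

View pics/w3.png

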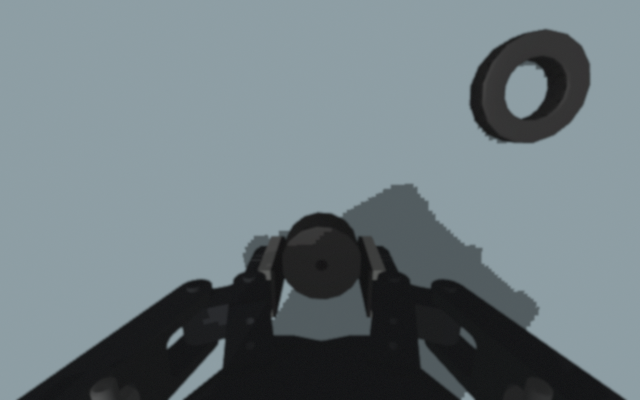

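Disc B is held between the pads, with its dot at (321,265). Next I'll compute its offset in the hand.

```bash
python3 - <<'E'
from h import *
im=cv2.imread("pics/w3.png"); i=camera_info("wrist"); s=sense()
uv=dot(im,i,321,265,r=9)
P=ray(i,uv,.022)[0]; print(rot(s["tool_rot"]).inv().apply(P-s["tcp_pos"]))
E
```

```text
dot [321.2602 264.748 ] contrast 7.0 n 91 [ 0.4385 -0.3173  0.022 ]
[0.0011 0.0006 0.1585]
```

Call:
arm_command(
  steps=[
    [[0, 0, 0.01, 0, 0, 0, 1], [0, 0, 0.03, 0, 0, 0, 1], [0, 0, 0.04, 0, 0, 0, 1], [0, 0, 0.05, 0, 0, 0, 1], [0, 0, 0.03, 0, 0, 0, 1]],
  ],
)

```text
t: 4.2
tcp_pos: [0.4385, -0.3154, 0.3421]
tool_rot: [0.0, -0.672, 0.741, -0.002]
force: [0.6, 0.3, -1.5]
opening: 0.0377
```

Call:
arm_command(
  steps=[
    [[-0.002, 0.038, 0.01, 0, 0, 0, 1], [-0.002, 0.043, 0.01, 0, 0, 0, 1], [-0.002, 0.043, 0.01, 0, 0, 0, 1], [-0.002, 0.043, 0.01, 0, 0, 0, 1], [-0.002, 0.043, 0.01, 0, 0, 0, 1]],
  ],
)

```text
t: 4.82
tcp_pos: [0.4278, -0.1038, 0.3894]
tool_rot: [0.0, -0.671, 0.741, -0.0]
force: [-0.4, -0.2, -0.9]
opening: 0.0372
```

Call:
arm_command(
  steps=[
    [[-0.002, 0.043, 0.005, 0, 0, 0, 1], [-0.002, 0.043, 0.003, 0, 0, 0, 1], [-0.004, 0.043, 0, 0, 0, 0, 1], [0, 0.002, 0, 0, 0, 0, 1], [0, 0, 0, 0, 0, 0, 1]],
  ],
)

```text
t: 5.45
tcp_pos: [0.4202, 0.0256, 0.3969]
tool_rot: [0.0, -0.672, 0.741, -0.0]
force: [0.7, -0.5, -1.1]
opening: 0.0379
```

```bash
python3 - <<'E'
from h import *
s=st(); im,i=snap("w4"); st()
E
```

```text
t 5.45 tcp [0.4202 0.0256 0.3969] xang -95.61 z [ 0.0005 -0.0005 -1.    ] F [ 0.6995 -0.506  -1.1055] open 0.0379 q6 1.4589097422555768
t 5.5 tcp [0.4203 0.0252 0.3969] xang -95.67 z [ 0.0003 -0.0004 -1.    ] F [ 0.7094  0.739  -0.9768] open 0.0373 q6 1.4589209565082302
```

View pics/w4.png

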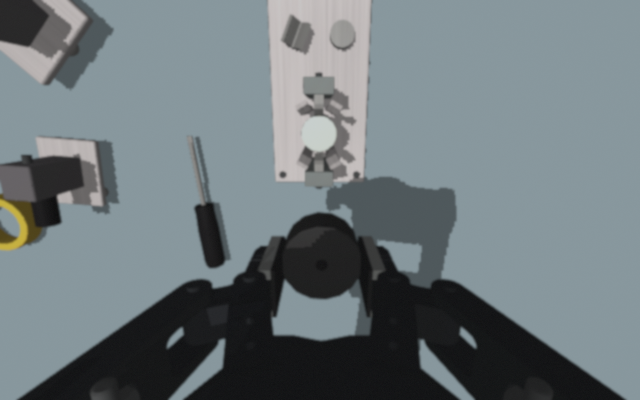

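The follower is at (319,134), the pillars at (319,86) and (319,178), the groove at (296,33) and the flat at (343,34). The disc is still centred in the grip. Next I'll measure the magazine axis and yaw.

```bash
python3 - <<'E'
from h import *
im=cv2.imread("pics/w4.png"); i=camera_info("wrist"); a=im.astype(int)
# follower: bright, greenish/neutral white
print("px",a[134,319],a[100,285],a[86,310],a[34,343],a[178,310])
m=(a.min(2)>195)
for c in blobs(m,100,3000):
    (x,y),r=cv2.minEnclosingCircle(c); M=cv2.moments(c); c0=(M['m10']/M['m00'],M['m01']/M['m00'])
    print("bright",(x,y),r,c0,cv2.fitEllipse(c),ray(i,c0,.098)[0])
w=a.mean(2)
# plate side edges on rows: warm colour (R>=B)
wm=cv2.morphologyEx(((a[...,0]-a[...,2]<8)&(w>110)).astype(np.uint8),cv2.MORPH_CLOSE,np.ones((5,5)))
L=[];Rr=[]
for v in list(range(5,20))+list(range(150,172)):
    xs=np.where(wm[v,250:400])[0]+250; L.append((xs[0],v));Rr.append((xs[-1]+1,v))
for n,E in(("L",L),("R",Rr)):
    P=ray(i,E,.012); vx,vy,x0,y0=cv2.fitLine(P[:,:2].astype(np.float32),cv2.DIST_HUBER,0,.01,.01).ravel()
    s=np.sign(vx); print(n,"yaw",np.degrees(np.arctan2(vy*s,vx*s)),"y at x=.47",y0+(.47-x0)*vy/vx)
xs=np.arange(280,362);B=[(x,np.where(wm[140:200,x])[0].max()+141) for x in xs if not 300<x<340]
P=ray(i,B,.012);vx,vy,x0,y0=cv2.fitLine(P[:,:2].astype(np.float32),cv2.DIST_HUBER,0,.01,.01).ravel();print("end edge ang",np.degrees(np.arctan2(vy,vx)),x0,y0)
cv2.imwrite("pics/c4.png",cv2.resize(im[0:200,240:400],None,fx=3,fy=3,interpolation=cv2.INTER_CUBIC))
E
```

```text
px [202 207 200] [184 185 190] [134 136 131] [150 152 153] [129 131 126]
bright (317.53564453125, 133.12074279785156) 16.757606506347656 (317.9774659863945, 133.18983843537416) ((317.9306335449219, 133.1932830810547), (31.312641143798828, 32.1456184387207), 92.64165496826172) [0.4722 0.0217 0.098 ]
L yaw -5.6971283 y at x=.47 0.07584294
R yaw -5.5362287 y at x=.47 -0.034274254
end edge ang 85.19159 0.4083545 0.03521437
```

View pics/c4.png

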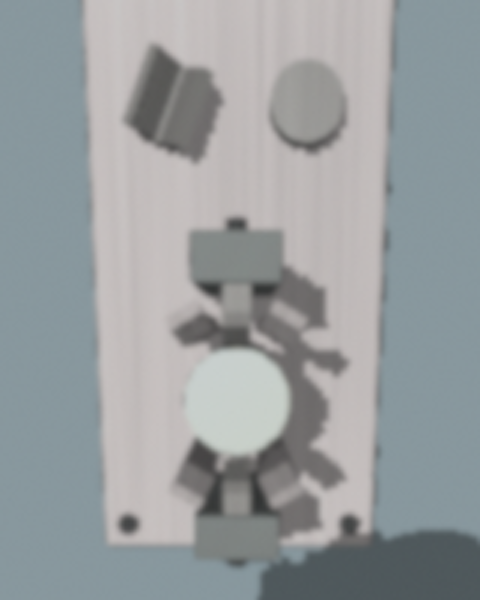

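Call:
arm_command(
  steps=[
    [[0.0177, -0.0017, -0.01, 0, 0, 0, 1], [0.0175, -0.001, -0.02, 0, 0, 0, 1], [0.0175, -0.001, -0.037, 0, 0, 0, 1], [0, 0, -0.02, 0, 0, 0, 1], [0, 0, 0, 0, 0, 0, 1]],
  ],
)

```text
t: 6.12
tcp_pos: [0.4726, 0.021, 0.3079]
tool_rot: [-0.001, -0.671, 0.742, 0.002]
force: [-0.9, 0.7, -1.0]
opening: 0.0378
```

```bash
python3 - <<'E'
from h import *
st(); im,i=snap("w5"); st()
E
```

```text
t 6.12 tcp [0.4726 0.021  0.3079] xang -95.74 z [-0.0044  0.0007 -1.    ] F [-0.8655  0.7369 -1.0251] open 0.0378 q6 1.4751427004231943
t 6.17 tcp [0.4731 0.021  0.3094] xang -95.73 z [-0.0013  0.0001 -1.    ] F [ 0.1673  0.9586 -0.6161] open 0.0376 q6 1.4751985091279831
```

View pics/w5.png

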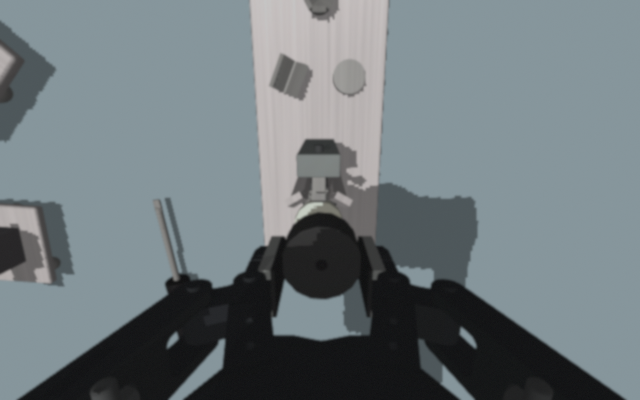

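The disc is over the mouth and lined up with the follower, so I'll insert it slowly.

Call:
arm_command(
  steps=[
    [[0, 0.0005, -0.008, 0, 0, 0, 1], [0, 0, -0.007, 0, 0, 0, 1], [0, 0, -0.005, 0, 0, 0, 1], [0, 0, 0, 0, 0, 0, 1], [0, 0, 0, 0, 0, 0, 1]],
  ],
)

```text
t: 6.8
tcp_pos: [0.4728, 0.0226, 0.2895]
tool_rot: [-0.0, -0.672, 0.741, 0.001]
force: [-2.8, 0.1, 0.0]
opening: 0.0376
```

Call:
arm_command(
  steps=[
    [[0, 0, -0.008, 0, 0, 0, 1], [0, 0, -0.01, 0, 0, 0, 1], [0, 0, -0.01, 0, 0, 0, 1], [0, 0, -0.01, 0, 0, 0, 1], [0, 0, 0, 0, 0, 0, 1]],
  ],
)

```text
t: 7.42
tcp_pos: [0.4735, 0.0225, 0.2519]
tool_rot: [0.0, -0.671, 0.741, -0.0]
force: [-3.9, 1.4, 8.4]
opening: 0.0375
```

```bash
python3 - <<'E'
from h import *
st(); im,i=snap("w6"); st()
dot(im,i,321,265,r=9)
E
```

```text
t 7.42 tcp [0.4735 0.0225 0.2519] xang -95.64 z [ 0.0008  0.0003 -1.    ] F [-3.9354  1.3722  8.3963] open 0.0375 q6 1.4764508472904607
t 7.47 tcp [0.4736 0.0225 0.2521] xang -95.63 z [ 0.0008  0.0003 -1.    ] F [-4.0758  1.7452  7.493 ] open 0.0373 q6 1.4764141081169044
dot [321.1096 264.7914] contrast 6.0 n 97 [0.4331 0.0255 0.022 ]
```

The spring is pushing back with 8 N, the dot hasn't moved in the hand so there was no slip, and the disc top is about 6.5 mm below the mouth. Releasing.

Call:
arm_command(
  steps=[
    [[0, 0, 0, 0, 0, 0, 0], [0, 0, 0, 0, 0, 0, 0], [0, 0, 0, 0, 0, 0, 0], [0, 0, 0, 0, 0, 0, 0], [0, 0, 0.01, 0, 0, 0, 0]],
  ],
)

```text
t: 8.1
tcp_pos: [0.4727, 0.0225, 0.2613]
tool_rot: [-0.001, -0.671, 0.741, 0.001]
force: [0.1, -0.2, -0.7]
opening: 0.0855
```

Call:
arm_command(
  steps=[
    [[0, 0, 0.04, 0, 0, 0, 0], [0, 0, 0.05, 0, 0, 0, 0], [-0.02, 0, 0.04, 0, 0, 0, 0], [-0.025, 0, 0.01, 0, 0, 0, 0], [0, 0, 0, 0, 0, 0, 0]],
  ],
)

```text
t: 8.72
tcp_pos: [0.4275, 0.0226, 0.4033]
tool_rot: [0.001, -0.671, 0.741, -0.002]
force: [-0.5, 0.4, 0.3]
opening: 0.0854
```

```bash
python3 - <<'E'
from h import *
st(); im,i=snap("w7"); st()
cv2.imwrite("pics/c7.png",cv2.resize(im[0:240,220:420],None,fx=2.5,fy=2.5,interpolation=cv2.INTER_CUBIC))
print(proj(i,[[.4722,.0207,.1],[.4722,.0207,.132]]))
E
```

```text
t 8.72 tcp [0.4275 0.0226 0.4033] xang -95.64 z [ 0.0038 -0.0008 -1.    ] F [-0.4868  0.4337  0.2936] open 0.0854 q6 1.4558305827054192
t 8.78 tcp [0.4279 0.0225 0.4024] xang -95.64 z [ 0.0022 -0.0004 -1.    ] F [ 0.9558 -0.4081 -0.7961] open 0.0853 q6 1.4558558469615255
[[317.073  142.1406]
 [316.5803 146.0328]]
```

View pics/c7.png

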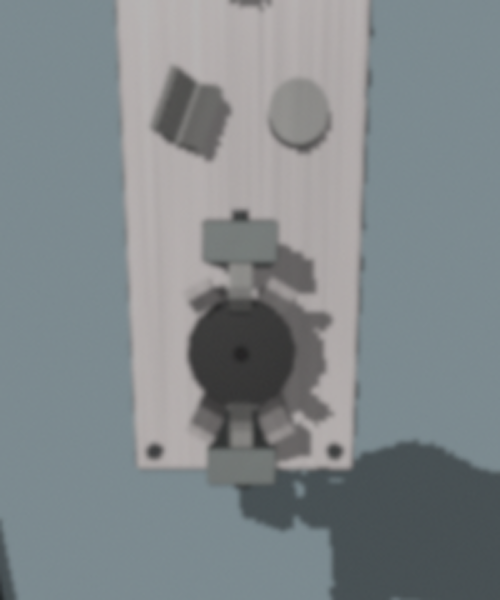

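The disc's face is seen under both catch tips, at (241,290) and (241,410) in the crop. Its dot is within 1 px of the predicted magazine axis and its apparent size fits z of about 0.1, so it is held. On to disc A.

Call:
arm_command(
  steps=[
    [[0.022, -0.039, -0.005, 0, 0, 0, 0], [0.026, -0.044, -0.015, 0, 0, 0, 0], [0.026, -0.044, -0.015, 0, 0, 0, 0], [0.026, -0.044, -0.015, 0, 0, 0, 0], [0.026, -0.044, -0.015, 0, 0, 0, 0]],
  ],
)

```text
t: 9.4
tcp_pos: [0.5552, -0.1943, 0.3346]
tool_rot: [-0.0, -0.671, 0.741, 0.001]
force: [0.4, 0.4, 0.4]
opening: 0.0856
```

Call:
arm_command(
  steps=[
    [[0.026, -0.044, -0.015, 0, 0, 0, 0], [0.024, -0.046, -0.02, 0, 0, 0, 0], [0, 0, -0.02, 0, 0, 0, 0], [0, 0, 0, 0, 0, 0, 0], [0, 0, 0, 0, 0, 0, 0]],
  ],
)

```text
t: 10.02
tcp_pos: [0.6041, -0.2817, 0.2818]
tool_rot: [0.0, -0.672, 0.741, 0.0]
force: [0.9, -0.2, 0.0]
opening: 0.0855
```

```bash
python3 - <<'E'
from h import *
st(); im,i=snap("w8"); st()
p=proj(i,[.604,-.2825,.022])[0]; print(p); g=im.max(2)
u,v=p.astype(int)
x,y=max(u-45,0),max(v-45,0)
sub=g[y:y+90,x:x+90]
np.set_printoptions(linewidth=200); print(x,y); print(sub[::4,::4])
E
```

```text
t 10.03 tcp [ 0.6041 -0.2817  0.2818] xang -95.57 z [-0.0002  0.0003 -1.    ] F [ 0.8711 -0.2234  0.0349] open 0.0855 q6 1.0620171860729624
t 10.07 tcp [ 0.6043 -0.2817  0.2825] xang -95.57 z [ 0.001  -0.0006 -1.    ] F [-0.5418 -0.4306 -0.1909] open 0.0853 q6 1.0619911973419573
[320.9678 201.6367]
275 156
[[154 154 154 155 154 154 154 154 154 154 154 154 154 154 154 154 154 154 154 155 153 154 154]
 [154 154 154 154 154 154 154 154 154 154 154 154 155 154 154 154 154 154 154 154 154 154 154]
 [154 154 154 154 154 154 154 154 153 155 154 154 154 154 154 154 154 154 154 154 153 154 154]
 [154 154 154 154 154 154 154 154 154 154 154 154 154 154 154 154 154 154 154 154 154 154 154]
 [154 154 154 154 153 154 154 154 155 154 148 124 124 139 152 154 154 154 154 154 154 154 154]
 [154 154 154 155 154 154 154 154 148  77  32  27  24  27  49 125 153 154 154 154 154 154 154]
 [154 154 154 154 154 154 154 142  46  42  54  57  57  56  47  26 103 142 154 155 154 154 154]
 [154 154 154 154 154 154 154  81  52  57  59  58  58  57  57  55  36 105 153 154 154 154 154]
 [154 154 154 154 155 154 141  5
[... 693 characters left out ...]
7  37  52  89  90  90  89  90  90]
 [154 154 104  90  90  90  90  89  82  59  33  33  33  33  36  68  90  89  89  90  90  90  90]
 [154 154 107  90  90  90  90  90  90  90  84  77  70  82  89  90  90  89  90  90  90  90  90]
 [154 153 131  90  90  90  90  89  89  89  90  90  90  90  90  90  90  90  90  90  90  89  90]
 [154 154 142 134 112  97  89  90  90  90 119  99  89  90  89  89  90  90  90  90  89  90  90]
 [154 154 154 154 154 150 129 121  99  97 149 150 104 101  92  90  90  90  90  89  90  89  90]
 [154 154 154 154 154 154 154 153 153 153 154 154 154 154 141  89  89  89  90  90  90  90  90]
 [154 154 154 154 154 154 154 154 154 154 154 154 154 154 119  90  90  90  89  90  89  90  89]]
```

```bash
python3 - <<'E'
from h import *
im=cv2.imread("pics/w8.png"); i=camera_info("wrist"); g=im.max(2).astype(float)[192:212,312:331]
print(g[4:18,2:18].astype(int))
d=np.clip(50-g,0,None)[:14]; yy,xx=np.mgrid[192:206,312:331]
print([(d*k).sum()/d.sum() for k in(xx,yy)], ray(i,[[321,202.5],[320,202.5]],.022))
E
```

```text
[[55 56 56 56 55 55 55 56 56 55 55 56 55 55 55 55]
 [55 56 54 56 56 55 54 52 53 53 53 53 56 55 55 54]
 [55 55 56 55 55 52 49 47 46 48 49 53 55 54 54 54]
 [56 55 55 54 53 48 44 39 39 41 44 49 53 54 54 53]
 [54 55 55 54 50 44 37 37 35 37 39 44 51 54 54 55]
 [55 55 55 53 50 42 36 35 34 35 37 42 48 53 54 54]
 [55 55 54 53 49 41 36 34 34 35 38 43 48 52 54 54]
 [54 55 55 54 51 43 38 36 34 35 39 44 51 53 53 54]
 [55 54 54 54 52 49 43 39 39 40 44 49 51 54 53 54]
 [55 54 55 54 53 51 48 46 46 46 49 52 53 54 54 54]
 [54 55 53 52 52 52 51 50 49 49 51 51 52 51 51 52]
 [51 50 47 47 47 46 46 45 45 46 46 47 45 47 46 47]
 [47 43 41 39 39 39 38 37 38 38 39 39 39 38 39 39]
 [43 38 36 35 35 35 35 35 34 34 35 35 34 34 34 35]]
[np.float64(321.95652173913044), np.float64(201.55)] [[ 0.6034 -0.2827  0.022 ]
 [ 0.6035 -0.2819  0.022 ]]
```

Call:
arm_command(
  steps=[
    [[0, -0.0015, -0.034, 0, 0, 0, 0], [0, 0, -0.034, 0, 0, 0, 0], [0, 0, -0.024, 0, 0, 0, 0], [0, 0, -0.01, 0, 0, 0, 0], [0, 0, 0, 0, 0, 0, 0.2]],
  ],
)

```text
t: 10.7
tcp_pos: [0.6042, -0.2839, 0.1798]
tool_rot: [0.0, -0.672, 0.741, 0.0]
force: [1.1, -1.1, -0.3]
opening: 0.0697
```

Call:
arm_command(
  steps=[
    [[0, 0, 0, 0, 0, 0, 1], [0, 0, 0, 0, 0, 0, 1], [0, 0, 0, 0, 0, 0, 1], [0, 0, 0, 0, 0, 0, 1], [0, 0, 0, 0, 0, 0, 1]],
  ],
)

```text
t: 11.32
tcp_pos: [0.6048, -0.2846, 0.1817]
tool_rot: [0.0, -0.672, 0.741, -0.002]
force: [-0.9, 0.9, 6.6]
opening: 0.0375
```

```bash
python3 - <<'E'
from h import *
s=st(); im,i=snap("w9")
uv=dot(im,i,321,265,r=9)
P=ray(i,uv,.022)[0]; print(rot(s["tool_rot"]).inv().apply(P-s["tcp_pos"]))
E
```

```text
t 11.32 tcp [ 0.6048 -0.2846  0.1817] xang -95.63 z [ 0.0026 -0.0017 -1.    ] F [-0.8859  0.8674  6.5853] open 0.0375 q6 1.0600301671931924
dot [321.25   264.6275] contrast 7.0 n 94 [ 0.6039 -0.2858  0.022 ]
[0.0011 0.0013 0.1597]
```

Call:
arm_command(
  steps=[
    [[0, 0, 0.01, 0, 0, 0, 1], [0, 0, 0.03, 0, 0, 0, 1], [0, 0, 0.04, 0, 0, 0, 1], [0, 0, 0.05, 0, 0, 0, 1], [0, 0, 0.0, 0, 0, 0, 1]],
  ],
)

```text
t: 12.0
tcp_pos: [0.6053, -0.2848, 0.3157]
tool_rot: [0.001, -0.672, 0.741, -0.005]
force: [0.4, -0.2, -1.4]
opening: 0.0375
```

Call:
arm_command(
  steps=[
    [[-0.0175, 0.04, 0.005, 0, 0, 0, 1], [-0.019, 0.0445, 0.005, 0, 0, 0, 1], [-0.019, 0.0445, 0.005, 0, 0, 0, 1], [-0.019, 0.0445, 0.005, 0, 0, 0, 1], [-0.019, 0.0445, 0, 0, 0, 0, 1]],
  ],
)

```text
t: 12.62
tcp_pos: [0.5093, -0.0646, 0.3288]
tool_rot: [-0.0, -0.671, 0.741, 0.001]
force: [0.4, 0.5, -1.5]
opening: 0.0375
```

Call:
arm_command(
  steps=[
    [[-0.019, 0.0445, 0, 0, 0, 0, 1], [-0.019, 0.0435, 0, 0, 0, 0, 1], [0, 0, -0.015, 0, 0, 0, 1], [0, 0, 0, 0, 0, 0, 1], [0, 0, 0, 0, 0, 0, 1]],
  ],
)

```text
t: 13.25
tcp_pos: [0.4729, 0.0211, 0.3145]
tool_rot: [-0.0, -0.671, 0.741, 0.0]
force: [-0.2, -0.2, -0.8]
opening: 0.0377
```

```bash
python3 - <<'E'
from h import *
st(); im,i=snap("w10"); st(); dot(im,i,321,265,r=9)
E
```

```text
t 13.25 tcp [0.4729 0.0211 0.3145] xang -95.71 z [-0.0006 -0.     -1.    ] F [-0.2318 -0.1979 -0.8362] open 0.0377 q6 1.4749669493424442
t 13.3 tcp [0.473  0.0211 0.3148] xang -95.71 z [ 0.     -0.0002 -1.    ] F [ 0.7027  0.3139 -1.2806] open 0.0378 q6 1.4750424860426126
dot [321.2277 264.5445] contrast 6.0 n 92 [0.3973 0.0275 0.022 ]
```

Call:
arm_command(
  steps=[
    [[0, 0.001, -0.012, 0, 0, 0, 1], [0, 0, -0.008, 0, 0, 0, 1], [0, 0, -0.005, 0, 0, 0, 1], [0, 0, 0, 0, 0, 0, 1], [0, 0, 0, 0, 0, 0, 1]],
  ],
)

```text
t: 13.92
tcp_pos: [0.4726, 0.0229, 0.2898]
tool_rot: [0.0, -0.672, 0.741, -0.0]
force: [0.9, -0.3, -1.1]
opening: 0.0372
```

Call:
arm_command(
  steps=[
    [[0, 0, -0.008, 0, 0, 0, 1], [0, 0, -0.01, 0, 0, 0, 1], [0, 0, -0.01, 0, 0, 0, 1], [0, 0, -0.0105, 0, 0, 0, 1], [0, 0, 0, 0, 0, 0, 1]],
  ],
)

```text
t: 14.55
tcp_pos: [0.4735, 0.0228, 0.2525]
tool_rot: [0.001, -0.672, 0.741, -0.001]
force: [-1.6, 0.3, 10.7]
opening: 0.0375
```

```bash
python3 - <<'E'
from h import *
st(); im,i=snap("w11"); st(); dot(im,i,321,265,r=9)
E
```

```text
t 14.55 tcp [0.4735 0.0228 0.2525] xang -95.63 z [ 0.0025 -0.0005 -1.    ] F [-1.6343  0.3282 10.7086] open 0.0375 q6 1.4773101106206123
t 14.6 tcp [0.4736 0.0228 0.2528] xang -95.63 z [ 0.0024 -0.0005 -1.    ] F [-1.9474  0.2144 10.2394] open 0.0372 q6 1.4772923614604738
dot [321.0921 264.7877] contrast 7.0 n 95 [0.4332 0.0257 0.022 ]
```

Call:
arm_command(
  steps=[
    [[0, 0, 0, 0, 0, 0, 0], [0, 0, 0, 0, 0, 0, 0], [0, 0, 0, 0, 0, 0, 0], [0, 0, 0, 0, 0, 0, 0], [0, 0, 0.01, 0, 0, 0, 0]],
  ],
)

```text
t: 15.22
tcp_pos: [0.4721, 0.023, 0.2607]
tool_rot: [-0.001, -0.671, 0.741, 0.001]
force: [0.1, -0.1, 0.1]
opening: 0.0852
```

Call:
arm_command(
  steps=[
    [[0, 0, 0.04, 0, 0, 0, 0], [0, 0, 0.05, 0, 0, 0, 0], [-0.02, 0, 0.04, 0, 0, 0, 0], [-0.025, 0, 0.01, 0, 0, 0, 0], [0, 0, 0, 0, 0, 0, 0]],
  ],
)

```text
t: 15.85
tcp_pos: [0.427, 0.0231, 0.4028]
tool_rot: [0.001, -0.671, 0.741, -0.002]
force: [0.3, -0.1, 0.3]
opening: 0.0857
```

```bash
python3 - <<'E'
from h import *
st(); im,i=snap("w12"); st()
p=proj(i,[.4722,.0207,.1])[0]; print(p); dot(im,i,*np.round(p),r=7,z=.1)
o=cv2.imread("pics/w7.png")
u=316
print(o[95:195:2,u].max(1)); print(im[95:195:2,u].max(1))
v=142; print(o[v,280:350:2].max(1)); print(im[v,280:350:2].max(1))
E
```

```text
t 15.85 tcp [0.427  0.0231 0.4028] xang -95.64 z [ 0.0038 -0.0008 -1.    ] F [ 0.3299 -0.1404  0.2709] open 0.0857 q6 1.4567182714211795
t 15.9 tcp [0.4274 0.023  0.4018] xang -95.64 z [ 0.0021 -0.0004 -1.    ] F [ 0.2812  0.2198 -0.1133] open 0.0852 q6 1.4567765484284094
[317.5651 141.5366]
dot [316.4113 141.0282] contrast 14.0 n 38 [0.4728 0.0217 0.1   ]
[124 124 125 124 121 122 139 140 140 138 126 118  97  72  69  56  60  60
  60  59  58  54  41  38  39  52  56  57  56  55  55  55  56  72  84  84
  87 107 117 130 132 127 109 118 119 119 119 119 119  97]
[124 125 124 124 119 134 141 140 140 134 123 116  84  72  65  57  60  59
  59  59  58  54  41  35  41  53  56  57  56  55  55  55  59  77  83  84
  91 110 121 131 132 127 109 119 119 120 119 119 117  88]
[177 176 174 176 179 180 179 148  71  59  58  59  57  57  57  58  55  41
  38  41  54  57  56  57  57  55  56  55  59  87 100 100 101 102 112]
[178 176 174 176 179 180 180 152  77  59  59  59  58  58  57  58  56  44
  37  40  52  57  57  57  56  55  55  55  57  82  99 100 101 102 102]
```

The second disc gives the same picture as the first: same face level and same catch profile. The spring force rose from 8 N to 10.7 N, so both discs are in. On to the head.

Call:
arm_command(
  steps=[
    [[0.001, 0.04, 0, 0, 0, -1, 0], [0.001, 0.044, 0, 0, 0, -1, 0], [0, 0.044, 0, 0, 0, -1, 0], [0, 0.044, 0, 0, 0, -0.8, 0], [0, 0.044, 0, 0, 0, 0, 0]],
  ],
)

```text
t: 16.52
tcp_pos: [0.4299, 0.2407, 0.4001]
tool_rot: [-0.001, -0.647, 0.763, 0.0]
force: [0.3, 0.1, 0.2]
opening: 0.0854
```

Call:
arm_command(
  steps=[
    [[0, 0.044, 0, 0, 0, 0, 0], [0, 0.043, 0, 0, 0, 0, 0], [0, 0, 0, 0, 0, 0, 0], [0, 0, 0, 0, 0, 0, 0], [0, 0, 0, 0, 0, 0, 0]],
  ],
)

```text
t: 17.15
tcp_pos: [0.4299, 0.3252, 0.4007]
tool_rot: [-0.0, -0.646, 0.763, 0.0]
force: [-0.2, 0.2, -0.5]
opening: 0.0854
```

```bash
python3 - <<'E'
from h import *
st(); im,i=snap("w13"); st(); print(proj(i,[.45,.3255,.086]))
E
```

```text
t 17.15 tcp [0.4299 0.3252 0.4007] xang -99.51 z [-0.0007 -0.0004 -1.    ] F [-0.1597  0.1539 -0.5464] open 0.0854 q6 2.173940571198532
t 17.2 tcp [0.4298 0.3251 0.4009] xang -99.51 z [-0.0003 -0.0003 -1.    ] F [ 0.1758 -0.6625 -0.7685] open 0.085 q6 2.1740344082467686
[[316.1006 165.4242]]
```

View pics/w13.png

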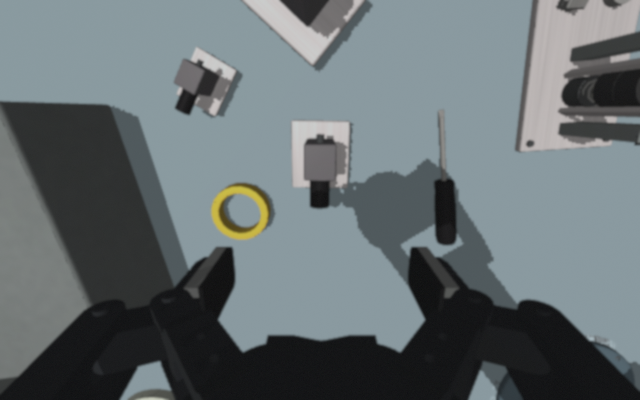

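The head's block top is around (320,160) and its plate spans about (293–351, 121–187). The plate's y-size works out near 68 mm, which fits the middle size. Yaw looks aligned with the tool. Next I'll measure the block edges.

```bash
python3 - <<'E'
from h import *
im=cv2.imread("pics/w13.png"); i=camera_info("wrist"); s=sense(); g=im.astype(int).mean(2)
print(g[118:212:3,320].astype(int)); print(g[160,286:358:2].astype(int))
a=im.astype(int)
wm=((a[...,0]-a[...,2]<8)&(g>120)).astype(np.uint8)
wm[:, :280]=0; wm[:,365:]=0; wm[:110]=0; wm[200:]=0
L=[(np.where(wm[v])[0][0],v) for v in range(126,182)]; Rr=[(np.where(wm[v])[0][-1]+1,v) for v in range(126,150)]
T=[(u,np.where(wm[:,u])[0][0]) for u in range(297,348)]; B=[(u,np.where(wm[:,u])[0][-1]+1) for u in range(297,305)]
for n,E in(("L",L),("R",Rr),("T",T),("B",B)):
    P=ray(i,E,.022)[:,:2]; vx,vy,x0,y0=cv2.fitLine(P.astype(np.float32),cv2.DIST_HUBER,0,.01,.01).ravel()
    print(n,np.degrees(np.arctan2(vy,vx)),x0,y0)
# block top edges by strongest horizontal gradient, sub-rows
gs=cv2.GaussianBlur(g,(0,0),1)
for v in (146,152,158,164,170,174):
    d=np.diff(gs[v,296:346]); l=296.5+np.argmin(d[:16]); r=296.5+28+np.argmax(d[28:]); print(v,l,r,ray(i,[(l,v),(r,v)],.086)[:,:2].ravel())
E
```

```text
[148 169 199 199 197 167  71  68  64  95 110 110 110 109 108 108 108 108
 107 107 105  55  34  34  26  21  22  21  23  23  94 149]
[150 150 152 172 191 195 196 196 189 126 109 110 110 110 110 109 108 108
 108 108 108 107 108 108 100  95 110 110 111 126 175 138 111 145 150 151]
L -9.596308 0.4573498 0.35473278
R -11.265437 0.4654868 0.28424174
T 78.987045 0.48955855 0.3159157
B 75.5296 0.4146527 0.35198852
146 303.5 344.5 [0.4706 0.3342 0.4641 0.2955]
152 303.5 344.5 [0.4649 0.3353 0.4584 0.2963]
158 303.5 344.5 [0.4592 0.3363 0.4527 0.2972]
164 303.5 344.5 [0.4535 0.3374 0.4469 0.298 ]
170 303.5 344.5 [0.4476 0.3385 0.441  0.2988]
174 303.5 336.5 [0.4437 0.3392 0.4383 0.3072]
```

```bash
python3 - <<'E'
from h import *
i=camera_info("wrist"); s=sense(); T=rot(s["tool_rot"])
P=ray(i,[(319.8,144.3),(319.8,180.2),(303.7,162),(335.9,162)],.086)
print(P, np.linalg.norm(P[0]-P[1]),np.linalg.norm(P[2]-P[3]),(P[0]+P[1])/2)
print(T.inv().apply((P[0]+P[1])/2-s["tcp_pos"]),s["tcp_pos"])
E
```

```text
[[0.4696 0.3186 0.086 ]
 [0.4349 0.3244 0.086 ]
 [0.4554 0.3369 0.086 ]
 [0.4502 0.306  0.086 ]] 0.0351934281854221 0.031321043969748316 [0.4522 0.3215 0.086 ]
[-0.0002 -0.0228  0.3149] [0.4298 0.3251 0.4009]
```

Call:
arm_command(
  steps=[
    [[0.0115, -0.002, -0.03, 0, 0, 0, 0], [0.011, -0.0015, -0.045, 0, 0, 0, 0], [0, 0, -0.045, 0, 0, 0, 0], [0, 0, -0.045, 0, 0, 0, 0], [0, 0, -0.025, 0, 0, 0, 0.1]],
  ],
)

```text
t: 17.82
tcp_pos: [0.4515, 0.3212, 0.2087]
tool_rot: [-0.002, -0.646, 0.763, 0.0]
force: [-0.1, -0.4, -0.3]
opening: 0.0768
```

Call:
arm_command(
  steps=[
    [[0, 0, 0, 0, 0, 0, 0.3], [0, 0, 0, 0, 0, 0, 1], [0, 0, 0, 0, 0, 0, 1], [0, 0, 0, 0, 0, 0, 1], [0, 0, 0, 0, 0, 0, 1]],
  ],
  squeeze=50,
)

```text
t: 18.45
tcp_pos: [0.453, 0.3228, 0.2131]
tool_rot: [0.002, -0.647, 0.763, -0.001]
force: [1.3, -1.0, 6.9]
opening: 0.031
```

```bash
python3 - <<'E'
from h import *
st(); im,i=snap("w14")
E
```

```text
t 18.45 tcp [0.453  0.3228 0.2131] xang -99.42 z [ 0.0035  0.0012 -1.    ] F [ 1.2965 -0.9843  6.9036] open 0.031 q6 2.150797926279481
```

View pics/w14.png

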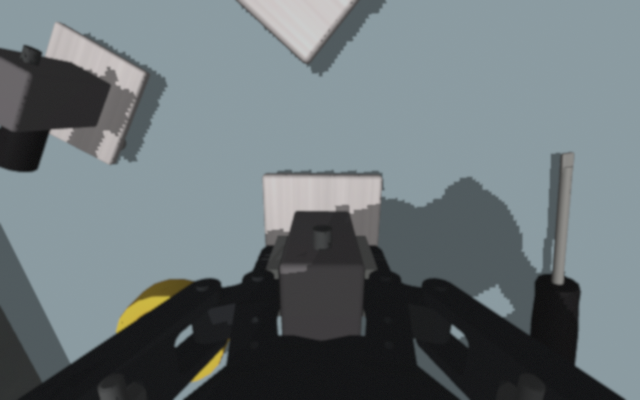

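The head is gripped squarely, with its block at about 280–363 px across and its plate edge level at row 174. I'm out of planned views, so the rest is numeric. Next I'll measure the in-hand offset.

```bash
python3 - <<'E'
from h import *
im=cv2.imread("pics/w14.png"); i=camera_info("wrist"); s=sense(); T=rot(s["tool_rot"])
g=cv2.GaussianBlur(im,(0,0),.8).astype(float).mean(2)
print("plate top-edge",[168.5+np.argmax(np.diff(g[168:184,u])) for u in (275,290,310,340,360,375)])
print(g[255:275,330].astype(int), g[255:275,300].astype(int))
r=170; print("plate L/R",[(v,255.5+np.argmax(np.diff(g[v,255:275])),373.5+np.argmin(np.diff(g[v,373:392]))) for v in(182,190,200)])
P=ray(i,[(322,174.5),(264,182),(382,182)],.022); print(T.inv().apply(P-s["tcp_pos"]))
P=ray(i,[(322,264.5)],.086); print(T.inv().apply(P-s["tcp_pos"]))
E
```

```text
plate top-edge [np.float64(175.5), np.float64(174.5), np.float64(175.5), np.float64(175.5), np.float64(175.5), np.float64(175.5)]
[42 42 42 43 42 42 43 44 46 50 53 56 58 60 61 61 61 62 62 62] [ 45  46  47  47  47  48  50  54  62  71  80  88  94  99 101  97  87  74
  65  62]
plate L/R [(182, np.float64(263.5), np.float64(380.5)), (190, np.float64(263.5), np.float64(379.5)), (200, np.float64(264.5), np.float64(379.5))]
[[ 0.0015 -0.0372  0.1912]
 [-0.031  -0.0329  0.1913]
 [ 0.0351 -0.0329  0.1911]]
[[ 0.0013 -0.0171  0.1272]]
```

Call:
arm_command(
  steps=[
    [[0, 0, 0.01, 0, 0, 0, 1], [0, 0, 0.025, 0, 0, 0, 1], [0, 0, 0.035, 0, 0, 0, 1], [0, 0, 0.04, 0, 0, 0, 1], [0, 0, 0, 0, 0, 0, 1]],
  ],
)

```text
t: 19.12
tcp_pos: [0.4527, 0.3229, 0.3247]
tool_rot: [0.003, -0.647, 0.763, -0.001]
force: [0.9, -0.4, -3.1]
opening: 0.0315
```

```bash
python3 - <<'E'
from h import *
st(); im,i=snap("w15"); g=cv2.GaussianBlur(im,(0,0),.8).astype(float).mean(2)
print("plate top-edge",[168.5+np.argmax(np.diff(g[168:184,u])) for u in (275,290,310,340,360,375)]); print(g[255:275,330].astype(int)); print(g[164:184,290].astype(int))
E
```

```text
t 19.12 tcp [0.4527 0.3229 0.3247] xang -99.42 z [ 0.0062  0.0029 -1.    ] F [ 0.9357 -0.3501 -3.1402] open 0.0315 q6 2.150785631608676
plate top-edge [np.float64(175.5), np.float64(175.5), np.float64(175.5), np.float64(175.5), np.float64(175.5), np.float64(175.5)]
[45 45 45 45 45 45 46 47 49 52 56 59 62 64 65 65 65 65 66 66]
[161 160 161 161 160 160 159 153 138 123 121 139 164 186 199 207 209 210
 210 210]
```

The head is lifted with no slip. I'll go to a waypoint before the feeder and check the seats from there.

Call:
arm_command(
  steps=[
    [[0.006, -0.034, 0.02, 0, 0, 0.75, 1], [0.006, -0.038, 0.02, 0, 0, 0.75, 1], [0.006, -0.039, 0.02, 0, 0, 0.75, 1], [0.006, -0.039, 0.015, 0, 0, 0.75, 1], [0.006, -0.039, 0, 0, 0, 0.75, 1]],
  ],
)

```text
t: 19.8
tcp_pos: [0.4818, 0.1322, 0.3952]
tool_rot: [-0.001, -0.671, 0.741, 0.0]
force: [1.1, 0.0, -2.3]
opening: 0.0318
```

Call:
arm_command(
  steps=[
    [[0.006, -0.039, 0, 0, 0, 0, 1], [0.006, -0.039, 0, 0, 0, 0, 1], [0.006, -0.0345, 0, 0, 0, 0, 1], [0, 0, 0, 0, 0, 0, 1], [0, 0, 0, 0, 0, 0, 1]],
  ],
)

```text
t: 20.42
tcp_pos: [0.4996, 0.0213, 0.3944]
tool_rot: [-0.001, -0.671, 0.741, 0.002]
force: [1.1, 0.4, -1.7]
opening: 0.0314
```

```bash
python3 - <<'E'
from h import *
st(); im,i=snap("w16"); s=st()
y=np.radians(-5.65); Rz=np.array([[np.cos(y),-np.sin(y)],[np.sin(y),np.cos(y)]]); O=np.array([.4722,.0207])
F=lambda x,yy,z: np.r_[O+Rz@[x,yy],z]
for n,p in dict(flat=F(.097,-.024,.023),groove=F(.097,.024,.03),cone=F(.153,0,.03)).items(): print(n,p,proj(i,p))
cv2.imwrite("pics/c16.png",cv2.resize(im[40:240,200:440],None,fx=3,fy=3,interpolation=cv2.INTER_CUBIC))
E
```

```text
t 20.43 tcp [0.4996 0.0213 0.3944] xang -95.69 z [-0.0034  0.0011 -1.    ] F [ 1.1175  0.4063 -1.7454] open 0.0314 q6 1.4853484431794177
t 20.48 tcp [0.4996 0.0217 0.3948] xang -95.64 z [-0.0026  0.0008 -1.    ] F [ 1.1152  0.3845 -3.0933] open 0.0314 q6 1.4853047598058442
flat [ 0.5664 -0.0127  0.023 ] [[344.9834 110.7197]]
groove [0.5711 0.035  0.03  ] [[301.3334 110.753 ]]
cone [0.6245 0.0056 0.03  ] [[323.5159  54.2634]]
```

View pics/c16.png

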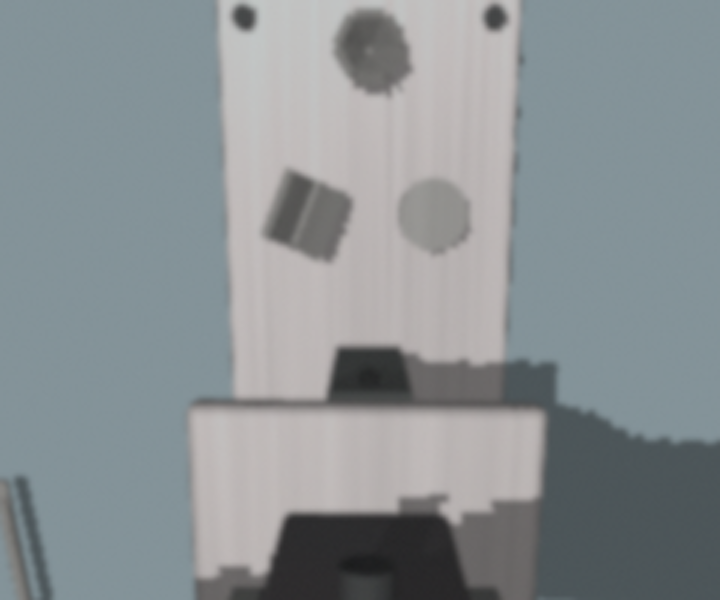

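The seats match the prediction to within 1–2 px: flat at (344.7,111.7) against (345.0,110.7), cone at (324,57) against (323.5,54). I'll apply about a 1 mm correction and move above home.

Call:
arm_command(
  steps=[
    [[0.03, -0.0045, 0, 0, 0, 0, 1], [0.035, -0.004, -0.01, 0, 0, 0, 1], [0.0325, -0.004, -0.04, 0, 0, 0, 1], [0, 0, -0.045, 0, 0, 0, 1], [0, 0, -0.035, 0, 0, 0, 1]],
  ],
)

```text
t: 21.1
tcp_pos: [0.597, 0.0099, 0.2633]
tool_rot: [-0.001, -0.672, 0.741, 0.001]
force: [0.4, 0.5, -2.6]
opening: 0.0319
```

Call:
arm_command(
  steps=[
    [[0, 0, -0.005, 0, 0, 0, 1], [0, 0, 0, 0, 0, 0, 1], [0, 0, 0, 0, 0, 0, 1], [0, 0, 0, 0, 0, 0, 1], [0, 0, 0, 0, 0, 0, 1]],
  ],
)

```text
t: 21.72
tcp_pos: [0.5978, 0.0084, 0.2621]
tool_rot: [0.0, -0.671, 0.741, -0.001]
force: [-0.5, -0.7, -3.3]
opening: 0.0314
```

```bash
python3 - <<'E'
from h import *
st()
E
```

```text
t 21.73 tcp [0.5978 0.0084 0.2621] xang -95.69 z [ 0.0014 -0.0002 -1.    ] F [-0.5124 -0.7011 -3.3342] open 0.0314 q6 1.4946051050328857
```

Call:
arm_command(
  steps=[
    [[-0.0005, 0.0008, -0.008, 0, 0, 0, 1], [0, 0, -0.007, 0, 0, 0, 1], [0, 0, -0.006, 0, 0, 0, 1], [0, 0, -0.003, 0, 0, 0, 1], [0, 0, 0, 0, 0, 0, 1]],
  ],
)

```text
t: 22.35
tcp_pos: [0.5973, 0.0096, 0.2373]
tool_rot: [0.001, -0.671, 0.741, 0.0]
force: [1.7, 3.7, -1.7]
opening: 0.0319
```

```bash
python3 - <<'E'
from h import *
s=st(); print(s["wrist_torque"])
E
```

```text
t 22.35 tcp [0.5973 0.0096 0.2373] xang -95.68 z [ 0.0009  0.001  -1.    ] F [ 1.6801  3.7169 -1.6994] open 0.0319 q6 1.4956241251347613
[ 0.7032 -0.356   0.0911]
```

Call:
arm_command(
  steps=[
    [[0.0005, 0.001, 0, 0, 0, 0, 1], [0, 0.0005, -0.001, 0, 0, 0, 1], [0, 0, -0.0005, 0, 0, 0, 1], [0, 0, 0, 0, 0, 0, 1], [0, 0, 0, 0, 0, 0, 1]],
  ],
)

```text
t: 22.98
tcp_pos: [0.5978, 0.0105, 0.2366]
tool_rot: [-0.0, -0.671, 0.741, -0.0]
force: [-2.6, 0.3, 5.0]
opening: 0.0309
```

```bash
python3 - <<'E'
from h import *
s=st(); print(s["wrist_torque"])
E
```

```text
t 22.98 tcp [0.5978 0.0105 0.2366] xang -95.67 z [ 0.0002 -0.0006 -1.    ] F [-2.5909  0.3329  4.9593] open 0.0309 q6 1.4982788819263662
[0.1063 0.4582 0.1416]
```

Call:
arm_command(
  steps=[
    [[-0.0003, 0, 0.0005, 0, 0, 0, 1], [0, 0, 0, 0, 0, 0, 0.4], [0, 0, 0, 0, 0, 0, 0.2], [0, 0, 0, 0, 0, 0, 0], [0, 0, 0, 0, 0, 0, 0]],
  ],
)

```text
t: 23.6
tcp_pos: [0.5972, 0.0107, 0.2361]
tool_rot: [-0.0, -0.671, 0.741, 0.0]
force: [-0.7, -0.3, 0.0]
opening: 0.0853
```

Call:
arm_command(
  steps=[
    [[0, 0, 0.005, 0, 0, 0, 0], [0, 0, 0.03, 0, 0, 0, 0], [0, 0, 0.05, 0, 0, 0, 0], [-0.01, 0, 0.05, 0, 0, 0, 0], [-0.02, 0, 0.04, 0, 0, 0, 0]],
  ],
)

```text
t: 24.22
tcp_pos: [0.5672, 0.0107, 0.4141]
tool_rot: [0.001, -0.671, 0.741, -0.001]
force: [-0.4, -0.4, 0.1]
opening: 0.0852
```

Call:
arm_command(
  steps=[
    [[-0.01, 0, 0, 0, 0, 0, 0], [0, 0, 0, 0, 0, 0, 0], [0, 0, 0, 0, 0, 0, 0], [0, 0, 0, 0, 0, 0, 0], [0, 0, 0, 0, 0, 0, 0]],
  ],
)

```text
t: 24.85
tcp_pos: [0.5574, 0.0107, 0.4104]
tool_rot: [-0.0, -0.671, 0.741, 0.001]
force: [-0.1, -0.2, -0.0]
opening: 0.0853
```

```bash
python3 - <<'E'
from h import *
st(); im,i=snap("w17"); st()
y=np.radians(-5.65); Rz=np.array([[np.cos(y),-np.sin(y)],[np.sin(y),np.cos(y)]]); O=np.array([.4712,.0203])
F=lambda x,yy,z: np.r_[O+Rz@[x,yy],z]
print("block",proj(i,[F(.125+a,b,.109) for a,b in((.018,.016),(.018,-.016),(-.018,-.016),(-.018,.016))]))
print("plate",proj(i,[F(.125+a,b,.045) for a,b in((.04,.034),(.04,-.034),(-.04,-.034),(-.04,.034))]))
g=cv2.GaussianBlur(im,(0,0),.8).astype(float).mean(2)
p=proj(i,F(.125,0,.109))[0].astype(int); print(p)
print("row",p[0]-60,g[p[1],p[0]-60:p[0]+60:2].astype(int)); print("col",p[1]-70,g[max(p[1]-70,0):p[1]+70:2,p[0]+14].astype(int))
q=proj(i,F(.125+.035,0,.045))[0].astype(int); print("plate row",q, g[q[1],q[0]-60:q[0]+60:2].astype(int))
E
```

```text
t 24.85 tcp [0.5574 0.0107 0.4104] xang -95.68 z [-0.0013  0.0003 -1.    ] F [-0.142  -0.1608 -0.0314] open 0.0853 q6 1.4858744863400595
t 24.9 tcp [0.5574 0.0107 0.4106] xang -95.68 z [-0.001   0.0002 -1.    ] F [ 1.2707 -0.2082 -0.8281] open 0.0857 q6 1.4858482600625382
block [[300.9683 127.5592]
 [336.6646 127.5559]
 [336.0911 167.2241]
 [301.7208 167.2282]]
plate [[287.8281 103.3872]
 [350.5774 103.3825]
 [348.6335 175.7022]
 [290.04   175.7095]]
[318 147]
row 258 [136 136 136 135 135 135 136 137 149 172 178 178 179 179 175 166 171 177
 179 179 169 125 100 100 100 100  99  99  99  99  98  98  98  98  98  98
  98  94  88  96 100 101 106 140 160 125 117 155 172 175 175 167 139 130
 135 136 136 136 135 135]
col 77 [135 136 135 136 136 135 135 135 133 143 173 180 180 175 164 173 180 180
 180 180 179 179 176 159 121  88  91  95  95  95  95  94  94  94  94  94
  94  93  93  92  92  91  91  91  90  94  99  99  99  96  94  96  97  97
  97  96  97  96  97  97  97  97  97  96  96  96  96  95  95  94]
plate row [319 108] [136 136 136 135 135 136 139 159 179 179 167 151 162 176 167 176 182 183
 181 181 181 181 181 180 181 182 183 181 179 179 177 177 178 180 181 181
 179 178 179 178 178 178 178 178 166 151 167 169 158 161 171 176 154 130
 134 136 136 136 135 135]
```

The numbers look right: plate and block edges are within about 1.5 px of the home prediction, and block and plate midpoints agree, so the head isn't tilted. Next I'll press the block top lightly with closed fingertips, to check its height (expected TCP z ≈ 0.282 at contact) and make sure it is home.

Call:
arm_command(
  steps=[
    [[0.017, 0, 0, 0, 0, 0, 1], [0.018, 0, -0.02, 0, 0, 0, 1], [0, 0, -0.04, 0, 0, 0, 1], [0, 0, -0.03, 0, 0, 0, 1], [0, 0, -0.01, 0, 0, 0, 1]],
  ],
)

```text
t: 25.52
tcp_pos: [0.5917, 0.0109, 0.3087]
tool_rot: [-0.001, -0.671, 0.741, 0.002]
force: [0.5, -0.2, 0.0]
opening: 0.0001
```

Call:
arm_command(
  steps=[
    [[0, 0, -0.01, 0, 0, 0, 1], [0, 0, -0.008, 0, 0, 0, 1], [0, 0, -0.004, 0, 0, 0, 1], [0, 0, -0.004, 0, 0, 0, 1], [0, 0, 0, 0, 0, 0, 1]],
  ],
)

```text
t: 26.15
tcp_pos: [0.5922, 0.0107, 0.2852]
tool_rot: [-0.0, -0.671, 0.741, 0.0]
force: [-0.1, 0.8, 0.5]
opening: 0.0001
```

```bash
python3 - <<'E'
from h import *
st()
E
```

```text
t 26.15 tcp [0.5922 0.0107 0.2852] xang -95.68 z [-0.  0. -1.] F [-0.1215  0.7749  0.4938] open 0.0001 q6 1.4968905155974521
```

Call:
arm_command(
  steps=[
    [[0, 0, -0.002, 0, 0, 0, 1], [0, 0, -0.001, 0, 0, 0, 1], [0, 0, 0, 0, 0, 0, 1], [0, 0, 0, 0, 0, 0, 1], [0, 0, 0, 0, 0, 0, 1]],
  ],
)

```text
t: 26.78
tcp_pos: [0.5923, 0.0108, 0.2824]
tool_rot: [0.0, -0.671, 0.741, -0.0]
force: [-0.7, -0.2, 2.0]
opening: 0.0001
```

Call:
arm_command(
  steps=[
    [[0, 0, -0.001, 0, 0, 0, 1], [0, 0, -0.0005, 0, 0, 0, 1], [0, 0, 0, 0, 0, 0, 1], [0, 0, 0, 0, 0, 0, 1], [0, 0, 0, 0, 0, 0, 1]],
  ],
)

```text
t: 27.4
tcp_pos: [0.5926, 0.0107, 0.2823]
tool_rot: [0.0, -0.671, 0.741, -0.0]
force: [-3.7, 0.2, 8.8]
opening: -0.0004
```

Contact at TCP z = 0.2823, which puts the block top at 0.1093 against an expected 0.109, and it stayed firm at 9 N. The head is home. I'll retract and run a last check.

Call:
arm_command(
  steps=[
    [[0, 0, 0.005, 0, 0, 0, 1], [0, 0, 0.03, 0, 0, 0, 1], [-0.02, 0, 0.045, 0, 0, 0, 1], [-0.045, 0.005, 0.04, 0, 0, 0, 1], [-0.05, 0.005, 0.01, 0, 0, 0, 1]],
  ],
)

```text
t: 28.02
tcp_pos: [0.4768, 0.0207, 0.4138]
tool_rot: [0.002, -0.671, 0.741, -0.002]
force: [-0.2, -0.3, -0.1]
opening: -0.0003
```

Call:
arm_command(
  steps=[
    [[-0.05, 0.003, 0, 0, 0, 0, 1], [0, 0, 0, 0, 0, 0, 1], [0, 0, 0, 0, 0, 0, 1], [0, 0, 0, 0, 0, 0, 1], [0, 0, 0, 0, 0, 0, 1]],
  ],
)

```text
t: 28.65
tcp_pos: [0.428, 0.0236, 0.4106]
tool_rot: [-0.0, -0.671, 0.741, 0.0]
force: [-0.2, -0.1, 0.3]
opening: -0.0002
```

```bash
python3 - <<'E'
from h import *
st(); im,i=snap("w18"); 
p=proj(i,[.4722,.0207,.1])[0]; print(p); dot(im,i,*np.round(p),r=6,z=.1)
q=int(round(p[0])); v=int(round(p[1])); print(im[v-48:v+54:2,q].max(1))
# bystanders: top view now against the first, at places away from arm
t=capture("top")[:,:,::-1]; cv2.imwrite("pics/t2.png",t); o=cv2.imread("pics/top0.png")
d=cv2.absdiff(t,o).max(2)
for n,(x,y) in dict(toroid=(466,234),driver=(256,270),tape=(162,274),flask=(207,140),board=(326,137),big=(208,195),small=(165,219)).items(): print(n,(d[y-15:y+15,x-15:x+15]>40).mean())
E
```

```text
t 28.65 tcp [0.428  0.0236 0.4106] xang -95.68 z [-0.0006  0.0002 -1.    ] F [-0.2261 -0.1166  0.3486] open -0.0002 q6 1.4592456121969084
[318.4363 140.3967]
dot [317.3175 139.9167] contrast 14.0 n 37 [0.4727 0.0217 0.1   ]
[129 129 129 129 130 128 129 144 146 146 143 131 123  96  76  69  57  62
  61  62  61  60  55  42  37  44  57  60  58  58  58  57  57  65  84  88
  88 104 120 132 138 137 120 120 124 124 125 125 124 106 108]
toroid 0.0
driver 0.21666666666666667
tape 0.0
flask 0.0
board 0.0
big 0.0
small 0.0
```

```bash
python3 - <<'E'
from h import *
i=camera_info("wrist")
for n in("w12","w18"):
    g=cv2.imread(f"pics/{n}.png").max(2)
    for c in blobs(g<60,300,3000):
        r=cv2.minAreaRect(c)
        if r[0][0]<260 and r[0][1]<290: print(n,r,ray(i,r[0],.012)[0])
t=cv2.imread("pics/t2.png")
for c in blobs(t.max(2)<60,100,1500): 
    r=cv2.minAreaRect(c)
    if 235<r[0][0]<275: print("top now",r)
for c in blobs(cv2.imread("pics/top0.png").max(2)<60,100,1500):
    r=cv2.minAreaRect(c)
    if 235<r[0][0]<275: print("top start",r)
hand_in()
E
```

```text
w12 ((58.242576599121094, 190.31246948242188), (72.33363342285156, 64.56185913085938), 67.0362319946289) [0.4334 0.3637 0.012 ]
w12 ((26.5, 27.5), (55.0, 53.0), 90.0) [0.619  0.3333 0.012 ]
w18 ((213.55770874023438, 235.78846740722656), (61.38434982299805, 18.8271484375), 78.69007110595703) [0.3507 0.1767 0.012 ]
w18 ((29.5, 27.5), (55.0, 59.0), 90.0) [0.6187 0.33   0.012 ]
top now ((265.3166198730469, 301.2107238769531), (4.466569423675537, 46.7896614074707), 14.470295906066895)
top start ((254.5, 291.0), (30.0, 7.0), 90.0)
the job is handed in; nothing more can be done
```

I loaded both ferrite discs into the feeder, one on top of the other, and set the middle-sized sensor head back on its seats. I then handed the job in at about 29 s of the 72 s allowed. I never viewed the seated head: I had used all 12 picture views, so the final checks are numbers only.

- **Discs:** I pressed each one to about 6.5 mm below the mouth, and neither slipped in the grip. The spring pushed back with about 8 N on the first disc and 10.7 N on the second. After release the second disc sat at the same level under both catches as the first had. It still did at the end, with its dot about 1 mm from the magazine axis.
- **Head:** I carried it upright and lowered it until it touched the seats, then let go. Block and plate edges were within about 1.5 px of where they should be when home, with no sign of tilt. A 9 N press on top met firm contact at 109.3 mm, against 109 mm expected. The lens faces the stack.
- **Bystanders:** The toroid, tape, flask, board and the other two heads had not changed in the top view. The screwdriver check was inconclusive. About 22% of its patch differed from the first picture, probably because the arm or its shadow was over it. My re-check could not match it, and its last measured position differs from the first top view, so I can't confirm it stayed put. Nothing was lowered near it, and the head passed well above it.

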